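# Hold the dispenser gate half open

### The job

Get the loose-goods dispenser ready to serve at half flow: first lower the clear guard sash fully by its red grip, then draw the sprung gate out by its blue grip to half open (pointer on the yellow mark), never past three quarters, and finish while still holding it steady there. Keep the gate closed until the sash is down, and leave the bowl and everything else on the counter where they stand.

Things in the scene. Friction and masses are not known exactly. Their poses are not given: they have to be found in the camera images.
- dispenser: loose-goods dispenser fixed on the counter. Origin: centre of its underside, on the counter; its x points from its front (sash) to its back, its y to its left seen from the robot, z up. Turned up to 12 degrees. Green housing: x from -110 to 110 mm, y from -111 to 111 mm, 240 mm tall, with a serving bay. Two aluminium sash tracks at its front reach out to x = -128 mm, 315 mm tall
- hopper_top (a point): middle of the lid of the dispenser's amber hopper, 364 mm above the counter; the hopper is 160 mm along dispenser x, 180 mm along y, with a brass knob 20 mm tall. Only to keep clear of
- sash (a joint): height in m by which the clear guard sash before the bay is raised: 0 fully down (shut), 0.12 fully up; it starts 0.05 to 0.115 up. Friction holds it where it is left; moving it down takes about 3 N, up about 11 N
- sash_grip (a point): centre of the red grip block on the sash: 30 mm along dispenser x, 24 mm along y, 30 mm tall, on a 12 mm thick stem towards the pane. In the dispenser frame at x = -185, y = 0 mm, and z = 150 mm when the sash is down; it rises with the sash
- gate (a joint): opening in m of the sprung gate under the hopper: 0 closed (its start, where the spring returns it), 0.04 half open, 0.08 fully open; it slides straight out of the dispenser's right side (dispenser -y). The spring pulls it shut with about 3 N when closed, 10 N at half, 17 N fully open
- gate_grip (a point): centre of the blue grip block on the gate: 24 mm along dispenser x, 26 mm along y, 34 mm tall, on a 14 mm wide stem towards the housing. Closed it is at x = -70, y = -195, z = 215 mm in the dispenser frame; it moves along -y with the gate. A black pointer hangs below its centre, over the rail's marks
- half_mark (a point): the yellow half-open mark on top of the aluminium rail below the gate's grip, at x = -70, y = -235, z = 168 mm in the dispenser frame. The rail is 60 mm wide along x and reaches out to y = -301 mm; white mark (y = -195) = closed, yellow = half, red (y = -275) = fully open
- bowl_mid (a point): terracotta bowl, 120 mm across, 55 mm tall, waiting under the spout inside the bay; point at half height. Must stay put
- tin_yellow_mid (a point): tin with yellow label, 84 mm diameter, 120 mm tall; its centre. Bystander
- tin_green_mid (a point): tin with green label, 76 mm diameter, 100 mm tall; its centre. Bystander
- packet_mid (a point): brown cardboard packet 70 x 110 x 90 mm tall; its centre. Bystander
- weight_big_mid (a point): dark iron scale weight with a knob, 54 mm diameter, 76 mm tall; its centre. Bystander
- weight_small_mid (a point): brass scale weight with a knob, 40 mm diameter, 62 mm tall; its centre. Bystander
- mug_mid (a point): white mug, 80 mm diameter, 90 mm tall; its centre. Bystander

How it is judged:
By the outcome, as a careful person would: the job done as asked, in the order asked, and still so for the second after the job is handed in, while the arm keeps its last pose, push and grip.
It also fails if it takes over 48 s, if anything falls off the work surface, if the arm or the gripper's body presses on something with over 40 N, if the wrist force passes 120 N, or if a joint passes its speed limit or range.

### The arm

A 6-joint arm with a two-finger parallel gripper is mounted at the origin on the work surface. World frame = base frame: x ahead of the robot, y to its left, z up, the work surface at z = 0. Lengths are in m, angles in rad, forces in N, time in s.
With the tool pointing down it reaches from about 0.35 to 0.975 m from the base axis. Payload 4.9 kg.
Tool frame: the origin (TCP) lies on the centre line of the jaws, within the pads' length; the fingertips stand manip.tcp_to_tips ahead of it and the grasp point (between the pads) is the TCP (manip.tcp_to_tips is the distance from the TCP to the fingertips, in m); y points along the fingers, z is the direction in which the jaws open and shut, and the axes are right-handed (so a half turn about y gives the same grasp; the last joint's range is limited). The gripper opens to 85 mm and grips with 20 to 120 N. Pads are 22 mm wide; open, the fingers measure 114 mm over their backs; the gripper's body (76 mm by 85 mm) begins 54 mm behind the grasp point. The pads swing forward as they close: fully open they stand 13 mm farther back than shut.
Start: joints at [-1.286, 0.053, 1.613, -0, 1.476, -0.119], TCP at [0.246, -0.575, 0.25] pointing down, gripper open.
Joint ranges: [-3.01, 3.01], [-1.01, 2.22], [0.06, 2.58], [-1.02, 4.17], [0.09, 2.62], [-3.14, 3.14]. Speed limits (rad/s): [2.57, 2.57, 3.14, 3.14, 3.14, 3.14].

### API

Orientations are given as a unit quaternion [w, x, y, z].
In Python, from plant import manip gives the robot as it stands.
- The arm moves only by the tool apply_moves, never from a script. Its argument "moves" is a list of rows, each a list of 7 numbers: the gripper's target within -1 to 1 (shut at 1, half-way at 0, fully open at -1), then the shift along the tool's x, y, z in mm, then the turn, a rotation vector about the tool's x, y, z in degrees. A call has 1 to 20 rows; each row shifts and turns the commanded pose from where the row before left it, along the tool's axes as they then stand; what a row does not reach is not made up. A row lasts 1/10 s, in which the tool goes at most 50 mm and 8.59 degrees, less where a joint would pass 70% of its speed; a pose out of reach is approached as far as the arm can. A call with a gripper value outside its range is refused whole. The fingers move at their own pace and stop on an object; the grip force is fixed at half the most. Time passes only in rows, so rows that do not move let the fingers close. It gives the time, the measured TCP pose, the force and the opening at its end, in the units of the state.
- manip.state(): the state, without advancing time (a new reading comes with each control period).
- manip.grab_frame(name): name is "scene" or "top" or "wrist"; returns the picture (384x512x3 uint8, blue, green, red); there is no depth.
- manip.calibration(name): a dict with "mtx" (3x3 intrinsics, pixels), "T" (4x4, takes a point from camera to world coordinates); the wrist camera has in their place "T_tool_cam" (4x4, takes a point from camera to tool coordinates, whose origin is the TCP and whose axes are the tool frame's). Camera axes: x right, y down, z forward; pixel columns grow to the right and rows downward; lengths in m; the calibration is good to about 2 mm. A picture is of the moment at which its call begins: read the wrist's pose just before it. calibration takes no time and is no camera call.
- manip.job_done(): hands the job in, once; it reports no verdict.
The state is a dict: "time": time; "joint_pos": joint angles; "joint_vel": joint speeds; "joint_efforts": joint torques, N m; "tool_pos": TCP position; "tool_rot": TCP orientation; "contact_force": force on the tool from outside, world axes, zero at the start; "ft_torque": the same for the moment, N m; "gripper_width": opening from 0.0 (shut) to 1.0 (fully open).
Only numpy, scipy, OpenCV 4.12 (cv2) and the standard library are available. Lean on these libraries where they do the work, as an engineer would, in place of code of your own. Each camera call takes 0.05 s, during which the arm holds its last target. There are 200 camera calls.

## Working session

There is one attempt and no reset: what is moved stays moved. The work goes in short steps, Python scripts to look and compute and a tool call to move; the robot and the scene stay as the last step left them, time stands still between calls to the robot, and variables do not carry over. Pictures are saved under pics/ and viewed, about 8 in all and at most 12, crops included, and the job is handed in when it is done.

Besides the shell and the picture viewer there is one more tool, called after "Request:" in YAML: its name, and indented under it one key for each argument. apply_moves: Moves the arm, as the interface text tells. Its arguments: {"type":"object","properties":{"moves":{"type":"array","items":{"type":"array","items":{"type":"number"}}}},"required":["moves"]}

```bash
mkdir -p pics
python3 - <<'E'
from plant import manip
import cv2,numpy as np
s=manip.state();print(s); print(manip.tcp_to_tips)
for n in("scene","top"):
    f=manip.grab_frame(n);np.save(f"pics/{n}.npy",f);cv2.imwrite(f"pics/{n}.png",cv2.resize(f,(800,600),interpolation=cv2.INTER_CUBIC))
    print(n,manip.calibration(n))
print(manip.calibration("wrist"))
E
```

```text
{'time': 0.0, 'joint_pos': array([-1.28602315e+00,  5.33591200e-02,  1.61428185e+00,  1.18098866e-05,
        1.47597314e+00, -1.18995417e-01]), 'joint_vel': array([ 0.00039136, -0.0004203 , -0.00032306, -0.00039597,  0.00012145,
        0.0004094 ]), 'joint_efforts': array([-3.87090504e-04, -3.93686986e+01, -3.70177853e+01, -2.86489876e-04,
        7.02702440e-03, -1.02645845e-05]), 'tool_pos': array([ 0.24539821, -0.57418655,  0.24906882]), 'tool_rot': array([ 0.14173053, -0.14184059,  0.6934581 , -0.69203293]), 'contact_force': array([ 0.09076718, -0.16390953, -0.38932962]), 'ft_torque': array([-0.03383743,  0.03323115, -0.02909773]), 'gripper_width': 1.0000806894133893}
0.019
scene {'mtx': array([[496.0838111 ,   0.        , 252.49826923],
       [  0.        , 496.0838111 , 187.88016255],
       [  0.        ,   0.        ,   1.        ]]), 'T': array([[-0.61031776,  0.75507355, -0.23953323,  0.84278802],
       [ 0.79215046,  0.58294293, -0.1807628 ,  0.25574262],
       [ 0.00314499, -0.3000691 , -0.95391228,  1.53806438],
       [ 0.        ,  0.        ,  0.        ,  1.    
[... 245 characters left out ...]
    [-0.99979868,  0.01970583,  0.00377808, -0.00572874],
       [-0.00489473, -0.05692934, -0.99836621,  1.71704331],
       [ 0.        ,  0.        ,  0.        ,  1.        ]])}
{'mtx': array([[319.56346108,   0.        , 251.52294727],
       [  0.        , 319.56346108, 191.59404353],
       [  0.        ,   0.        ,   1.        ]]), 'T_tool_cam': array([[ 6.93263004e-04,  9.63816940e-01,  2.66564113e-01,
        -6.81401373e-02],
       [-8.85550635e-04, -2.66563481e-01,  9.63816957e-01,
        -1.23019198e-01],
       [ 9.99999368e-01, -9.04234658e-04,  6.68710103e-04,
         1.07086019e-04],
       [ 0.00000000e+00,  0.00000000e+00,  0.00000000e+00,
         1.00000000e+00]])}
```

View pics/scene.png

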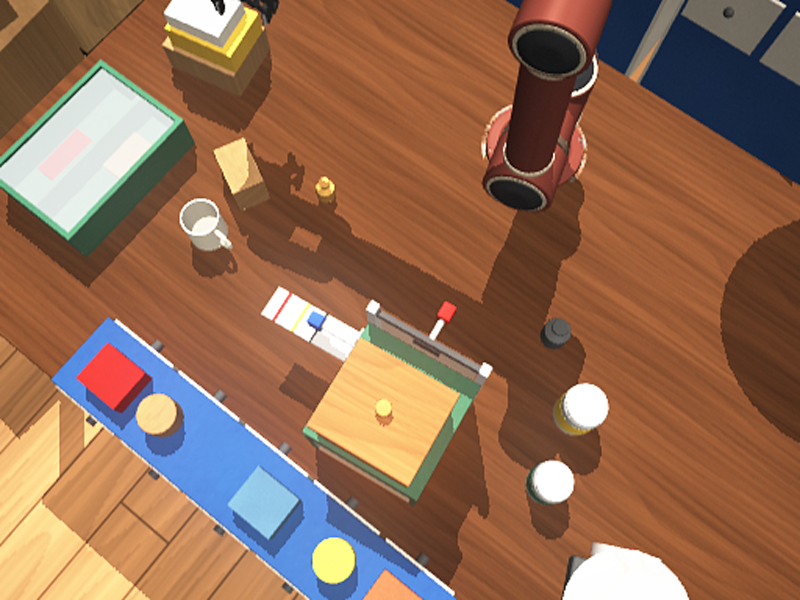

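View pics/top.png

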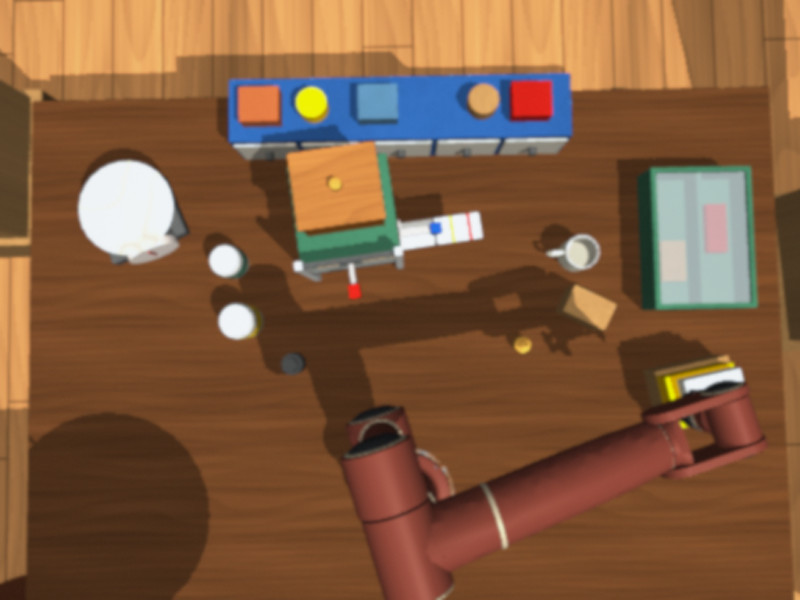

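The scene shows the red grip at (447,312), the blue grip at (316,320) and the track tops at (373,307) and (486,371). The top view shows red at (354,291), blue at (435,228) and the tracks at (298,267) and (398,250). I'll make enlarged crops of both for precise pixels.

```bash
cat > h.py <<'E'
from plant import manip
import cv2,numpy as np
from scipy.spatial.transform import Rotation as R
def wristT(s):
    q=s["tool_rot"];T=np.eye(4);T[:3,:3]=R.from_quat([q[1],q[2],q[3],q[0]]).as_matrix();T[:3,3]=s["tool_pos"]
    return T@manip.calibration("wrist")["T_tool_cam"]
def ray(K,T,uv):
    d=T[:3,:3]@np.linalg.solve(K,[uv[0],uv[1],1]);return T[:3,3],d/np.linalg.norm(d)
def meet(rs):
    A=sum(np.eye(3)-np.outer(d,d) for o,d in rs);b=sum((np.eye(3)-np.outer(d,d))@o for o,d in rs)
    p=np.linalg.solve(A,b);return p,[np.linalg.norm(np.cross(p-o,d)) for o,d in rs]
def atz(r,z): o,d=r;return o+d*(z-o[2])/d[2]
def proj(K,T,p):
    c=np.linalg.inv(T)@np.append(p,1);u=K@c[:3];return u[:2]/u[2]
E
python3 - <<'E'
from h import *
S=np.load("pics/scene.npy");T=np.load("pics/top.npy")
a=cv2.resize(S[180:270,150:330],(800,400),interpolation=cv2.INTER_CUBIC)   # scale 4.444
b=cv2.resize(T[125:200,175:325],(400*2,400),interpolation=cv2.INTER_CUBIC) # 5.333
cv2.imwrite("pics/c1.png",np.vstack([a[:,:],b])[:, :] if 0 else cv2.resize(np.vstack([a,b]),(600,600)))
E
```

```text
(no output)
```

View pics/c1.png

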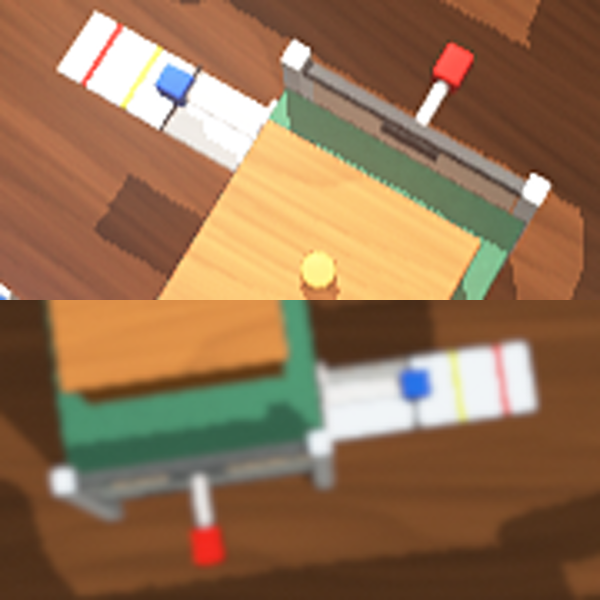

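The crop shows the tracks, red block, blue block, yellow mark (top half 142,77; bottom half 457,385) and red mark clearly.

```bash
cat > tri.py <<'E'
from h import *
cs,ct=manip.calibration("scene"),manip.calibration("top")
s=lambda u,v:ray(cs["mtx"],cs["T"],((u+.5)/3.3333+150-.5,(v+.5)/3.3333+180-.5))
t=lambda u,v:ray(ct["mtx"],ct["T"],((u+.5)/4+175-.5,(v-300+.5)/4+125-.5))
D={"trR":((295,50),(319,441)),"trL":((537,185),(62,481)),"red":((453,66),(207,545)),"blue":((177,82),(415,383)),"yel":((142,77),(457,385)),"redm":((103,55),(502,379)),
"railA":((95,12),(536,410)),"railB":((58,70),(528,342))}
P={}
for k,(a,b) in D.items():
    p,e=meet([s(*a),t(*b)]);P[k]=p;print(k,p.round(4),np.round(e,4))
# fit yaw + xy with known-frame points
B={"yel":(-70,-235),"redm":(-70,-275),"railA":(-100,-301),"railB":(-40,-301),"red":(-185,0),"blue":(-70,-195)}
from scipy.optimize import least_squares
k=list(B);b=np.array([B[i] for i in k])/1e3;w=np.array([P[i][:2] for i in k])
rot=lambda a:np.array([[np.cos(a),-np.sin(a)],[np.sin(a),np.cos(a)]])
f=lambda x:((b@rot(x[2]).T+x[:2])-w).ravel()
r=least_squares(f,[.7,0,0]);print(r.x,np.degrees(r.x[2]));print(dict(zip(k,(r.fun.reshape(-1,2)*1e3).round(1).tolist())))
g=lambda x,y:rot(r.x[2])@[x,y]+r.x[:2]
print("redgrip",g(-.185,0),"blue",g(-.07,-.195),"half",g(-.07,-.235))
E
python3 tri.py
```

```text
trR [0.576  0.0097 0.3313] [0.0006 0.0006]
trL [0.548  0.2164 0.3289] [0.0004 0.0004]
red [0.4974 0.1054 0.2746] [0.0001 0.0001]
blue [ 0.6353 -0.0715  0.2314] [0.0008 0.0008]
yel [ 0.6412 -0.1116  0.1759] [0.0005 0.0005]
redm [ 0.6461 -0.1519  0.1723] [0.0007 0.0007]
railA [ 0.619  -0.1832  0.167 ] [0.0005 0.0005]
railB [ 0.6796 -0.1762  0.1665] [0.0013 0.0013]
[0.68070488 0.12918354 0.12664543] 7.256248572103562
{'yel': [-0.2, -1.2], 'redm': [-0.1, -0.5], 'railA': [0.5, 1.2], 'railB': [-0.6, 1.7], 'red': [-0.2, 0.4], 'blue': [0.6, -1.6]}
redgrip [0.49718651 0.10581672] blue [ 0.63589539 -0.07309624] half [ 0.64094768 -0.11277588]
```

```bash
cat >> h.py <<'E'
YAW=0.12665;O=np.array([.6807,.1292])
RD=R.from_euler("z",YAW)
def w(x,y,z): return RD.apply([x,y,0])+[O[0],O[1],z]
def frame(xd,yd):  # tool x,y axes in dispenser axes
    M=np.array([xd,yd,np.cross(xd,yd)]).T; return RD*R.from_matrix(M)
def red(t): t=np.radians(t);return frame([np.cos(t),0,np.sin(t)],[np.sin(t),0,-np.cos(t)])
def blue(t): t=np.radians(t);return frame([0,np.cos(t),np.sin(t)],[0,np.sin(t),-np.cos(t)])
def cur():
    s=manip.state();q=s["tool_rot"];return s["tool_pos"],R.from_quat([q[1],q[2],q[3],q[0]]),s
def plan(Rt,pt):
    p,Rc,s=cur();print("t",s["time"],"tcp",p.round(4),"F",s["contact_force"].round(1),"w",round(s["gripper_width"],3),"q",s["joint_pos"].round(2))
    print("turn deg (tool)",np.degrees((Rc.inv()*Rt).as_rotvec()).round(2),"then shift mm (new tool)",(Rt.inv().apply(pt-p)*1e3).round(1))
E
python3 - <<'E'
from h import *
Rt=red(35);yd=Rt.as_matrix()[:,1]
print(cur()[1].as_matrix().round(2))
plan(Rt,w(-.185,0,.25)-.11*yd)
E
```

```text
[[-0.92 -0.    0.39]
 [-0.39  0.   -0.92]
 [-0.   -1.   -0.  ]]
t 0.1 tcp [ 0.2454 -0.5742  0.2492] F [-0.7  0.3 -0. ] w 1.001 q [-1.29  0.05  1.61  0.    1.48 -0.12]
turn deg (tool) [  49.54 -157.12   -7.06] then shift mm (new tool) [275.4  81.8 642.8]
```

Request:
apply_moves:
  moves:
    - [-1, 0, -30, 0, 0, 0, 0]
    - [-1, 0, -30, 0, 0, 0, 0]
    - [-1, -25, -3, -35, 0, 0, 0]
    - [-1, -25, -3, -35, 0, 0, 0]
    - [-1, -25, -3, -35, 0, 0, 0]
    - [-1, -25, -3, -35, 0, 0, 0]
    - [-1, -25, -3, -35, 0, 0, 0]
    - [-1, -25, -3, -35, 0, 0, 0]
    - [-1, -25, -3, -35, 0, 0, 0]
    - [-1, -25, -3, -35, 0, 0, 0]
    - [-1, -25, -3, -35, 0, 0, 0]
    - [-1, -25, -3, -35, 0, 0, 0]
    - [-1, -25, -3, -35, 0, 0, 0]
    - [-1, -25, -3, -35, 0, 0, 0]
    - [-1, -25, -3, -35, 0, 0, 0]
    - [-1, -25, -3, -35, 0, 0, 0]
    - [-1, -25, -3, -35, 0, 0, 0]
    - [-1, -25, -3, -35, 0, 0, 0]

```text
time: 1.9
tool_pos: [0.3931, 0.0993, 0.3581]
tool_rot: [-0.142, 0.142, -0.693, 0.693]
contact_force: [1.0, -0.9, 0.6]
gripper_width: 1.002
```

Request:
apply_moves:
  moves:
    - [-1, 0, 0, 0, 0, -8.2, 0]
    - [-1, 0, 0, 0, 0, -8.2, 0]
    - [-1, 0, 0, 0, 0, -8.2, 0]
    - [-1, 0, 0, 0, 0, -8.2, 0]
    - [-1, 0, 0, 0, 0, -8.2, 0]
    - [-1, 0, 0, 0, 0, -8.2, 0]
    - [-1, 0, 0, 0, 0, -8.2, 0]
    - [-1, 0, 0, 0, 0, -8.2, 0]
    - [-1, 0, 0, 0, 0, -8.2, 0]
    - [-1, 0, 0, 0, 0, -8.2, 0]
    - [-1, 0, 0, 0, 0, -8.2, 0]
    - [-1, 0, 0, 0, 0, -8.2, 0]
    - [-1, 0, 0, 0, 0, -8.2, 0]
    - [-1, 0, 0, 0, 0, -8.2, 0]
    - [-1, 0, 0, 0, 0, -8.2, 0]
    - [-1, 0, 0, 0, 0, -8.2, 0]
    - [-1, 0, 0, 0, 0, -8.2, 0]
    - [-1, 0, 0, 0, 0, -8.2, 0]
    - [-1, 0, 0, 0, 0, -8.2, 0]
    - [-1, 0, 0, 0, 0, -8.2, 0]

```text
time: 3.9
tool_pos: [0.3931, 0.0974, 0.3577]
tool_rot: [0.706, -0.706, -0.046, 0.046]
contact_force: [0.6, -0.5, -0.3]
gripper_width: 0.999
```

Run:
```python
from h import *
Rt=red(35);yd=Rt.as_matrix()[:,1]
plan(Rt,w(-.185,0,.25)-.11*yd)
```

```text
t 3.9 tcp [0.3931 0.0974 0.3577] F [ 0.6 -0.5 -0.3] w 0.999 q [ 0.06 -0.54  1.93  0.    1.75 -1.64]
turn deg (tool) [ -0.07   0.21 -35.05] then shift mm (new tool) [23.6 38.1 -4.8]
```

Request:
apply_moves:
  moves:
    - [-1, 0, 0, 0, 0, 0, -7]
    - [-1, 0, 0, 0, 0, 0, -7]
    - [-1, 0, 0, 0, 0, 0, -7]
    - [-1, 0, 0, 0, 0, 0, -7]
    - [-1, 0, 0, 0, 0, 0, -7]
    - [-1, 24, 0, -5, 0, 0, 0]
    - [-1, 0, 0, 0, 0, 0, 0]
    - [-1, 0, 0, 0, 0, 0, 0]

```text
time: 4.7
tool_pos: [0.4137, 0.0949, 0.3724]
tool_rot: [0.686, -0.66, -0.254, -0.17]
contact_force: [-0.3, -0.3, -0.3]
gripper_width: 1.001
```

Run:
```python
from h import *
Rt=red(35);yd=Rt.as_matrix()[:,1]
plan(Rt,w(-.185,0,.25))
T=wristT(cur()[2]);K=manip.calibration("wrist")["mtx"]
f=manip.grab_frame("wrist");np.savez("pics/w1.npz",f=f,T=T)
for z in(.235,.25,.265):print(z,proj(K,T,w(-.185,0,z)))
cv2.imwrite("pics/w1.png",cv2.resize(f,(768,576)))
```

```text
t 4.7 tcp [0.4137 0.0949 0.3724] F [-0.3 -0.3 -0.3] w 1.001 q [ 0.01 -0.94  2.2   0.07  1.28 -1.69]
turn deg (tool) [ 0.08 -0.11 -0.04] then shift mm (new tool) [ -1.2 148.5   0.2]
0.235 [252.27511061 169.1277531 ]
0.25 [252.29006751 181.60668481]
0.265 [252.30608247 194.96838644]
```

View pics/w1.png

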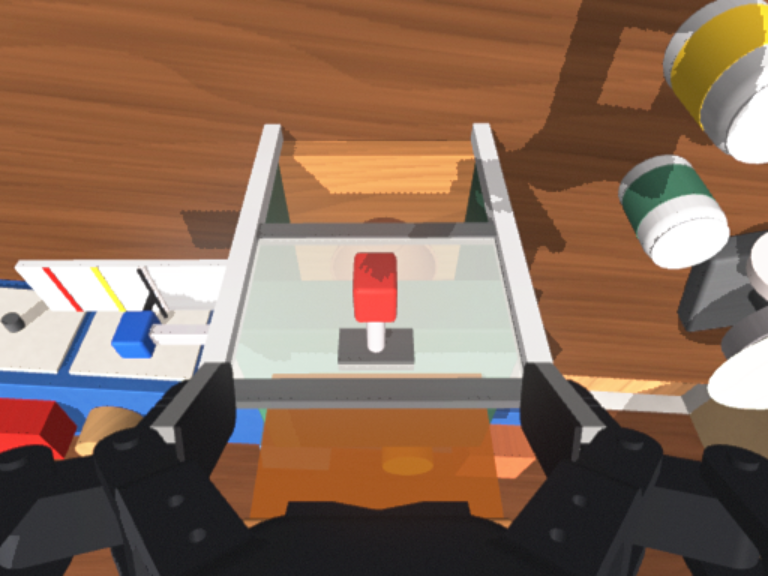

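The wrist view shows the red block with edges at rows 253, 278 and 320, column 375, centred between the open jaws. The sash is well up.

Run:
```python
from h import *
from scipy.optimize import brentq
T=np.load("pics/w1.npz")["T"];K=manip.calibration("wrist")["mtx"]
for v,x,dz in((253,-.2,-.015),(278,-.2,.015),(320,-.17,.015)):
    print(brentq(lambda c:proj(K,T,w(x,0,c+dz))[1]-v/1.5,.15,.32))
```

```text
0.26370893806382634
0.25215293241128967
0.25827976305963846
```

Request:
apply_moves:
  moves:
    - [-1, 3, 20, -1, 0, 0, 0]
    - [-1, 0, 25, 0, 0, 0, 0]
    - [-1, 0, 25, 0, 0, 0, 0]
    - [-1, 0, 25, 0, 0, 0, 0]
    - [-1, 0, 20, 0, 0, 0, 0]
    - [-1, 0, 15, 0, 0, 0, 0]
    - [-1, 0, 13, 0, 0, 0, 0]
    - [-1, 0, 0, 0, 0, 0, 0]
    - [-1, 0, 0, 0, 0, 0, 0]

```text
time: 5.65
tool_pos: [0.4976, 0.1046, 0.2573]
tool_rot: [0.686, -0.66, -0.254, -0.17]
contact_force: [-0.1, 0.9, -0.6]
gripper_width: 0.999
```

Run:
```python
from h import *
plan(red(35),w(-.185,0,.257))
f=manip.grab_frame("wrist");cv2.imwrite("pics/w2.png",f)
```

```text
t 5.65 tcp [0.4976 0.1046 0.2573] F [-0.1  0.9 -0.6] w 0.999 q [ 0.03 -0.64  2.23  0.06  0.94 -1.68]
turn deg (tool) [ 0.06 -0.08 -0.  ] then shift mm (new tool) [-0.4  0.   1.2]
```

View pics/w2.png

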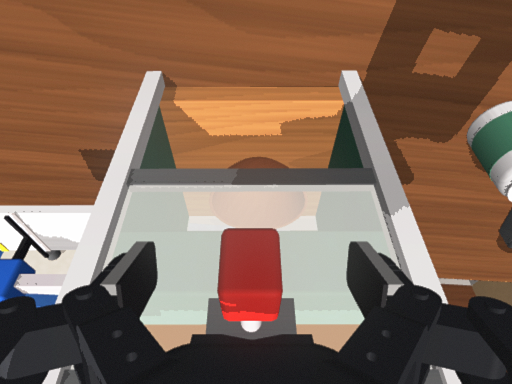

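The red block (centre 250,272) sits midway between the jaws (155 and 348). Closing now.

Request:
apply_moves:
  moves:
    - [1, 0, 0, 0, 0, 0, 0]
    - [1, 0, 0, 0, 0, 0, 0]
    - [1, 0, 0, 0, 0, 0, 0]
    - [1, 0, 0, 0, 0, 0, 0]
    - [1, 0, 0, 0, 0, 0, 0]
    - [1, 0, 0, 0, 0, 0, 0]
    - [1, 0, 0, 0, 0, 0, 0]
    - [1, 0, 0, 0, 0, 0, 0]
    - [1, 0, 0, 0, 0, 0, 0]

```text
time: 6.6
tool_pos: [0.4977, 0.104, 0.2569]
tool_rot: [0.686, -0.66, -0.254, -0.17]
contact_force: [-3.5, -3.7, 1.9]
gripper_width: 0.271
```

Request:
apply_moves:
  moves:
    - [1, -3, 4, 0, 0, 0, 0]
    - [1, -5.7, 8.2, 0, 0, 0, 0]
    - [1, -5.7, 8.2, 0, 0, 0, 0]
    - [1, -5.7, 8.2, 0, 0, 0, 0]
    - [1, -5.7, 8.2, 0, 0, 0, 0]
    - [1, -5.7, 8.2, 0, 0, 0, 0]
    - [1, -5.7, 8.2, 0, 0, 0, 0]
    - [1, -5.7, 8.2, 0, 0, 0, 0]
    - [1, -5.7, 8.2, 0, 0, 0, 0]
    - [1, -5.7, 8.2, 0, 0, 0, 0]
    - [1, 0, 0, 0, 0, 0, 0]

```text
time: 7.7
tool_pos: [0.4976, 0.104, 0.1603]
tool_rot: [0.686, -0.66, -0.254, -0.17]
contact_force: [11.9, -2.7, -9.6]
gripper_width: 0.27
```

Run:
```python
from h import *
plan(red(35),w(-.185,0,.150))
```

```text
t 7.7 tcp [0.4976 0.104  0.1603] F [11.9 -2.7 -9.6] w 0.27 q [ 0.03 -0.55  2.34  0.08  0.74 -1.7 ]
turn deg (tool) [ 0.13 -0.09 -0.05] then shift mm (new tool) [-6.1  8.3  1.9]
```

Request:
apply_moves:
  moves:
    - [1, -2, 3, 0, 0, 0, 0]
    - [1, -2, 3, 0, 0, 0, 0]
    - [1, 0, 0, 0, 0, 0, 0]

```text
time: 8.0
tool_pos: [0.4977, 0.104, 0.1539]
tool_rot: [0.686, -0.66, -0.254, -0.17]
contact_force: [0.5, -5.3, -3.2]
gripper_width: 0.27
```

Request:
apply_moves:
  moves:
    - [1, -1.5, 2, 0, 0, 0, 0]
    - [1, 0, 0, 0, 0, 0, 0]

```text
time: 8.2
tool_pos: [0.4977, 0.104, 0.1518]
tool_rot: [0.686, -0.66, -0.254, -0.17]
contact_force: [-1.8, -4.9, 0.7]
gripper_width: 0.268
```

Request:
apply_moves:
  moves:
    - [1, -1.5, 2, 0, 0, 0, 0]
    - [1, 0, 0, 0, 0, 0, 0]

```text
time: 8.4
tool_pos: [0.4977, 0.104, 0.1494]
tool_rot: [0.686, -0.66, -0.254, -0.17]
contact_force: [-1.0, -5.4, -0.3]
gripper_width: 0.271
```

Continue until the stop shows up as an upward force.

Request:
apply_moves:
  moves:
    - [1, -1.5, 2, 0, 0, 0, 0]
    - [1, 0, 0, 0, 0, 0, 0]

```text
time: 8.6
tool_pos: [0.4977, 0.104, 0.1471]
tool_rot: [0.686, -0.66, -0.254, -0.17]
contact_force: [-1.6, -4.7, 0.3]
gripper_width: 0.276
```

Request:
apply_moves:
  moves:
    - [1, -1.2, 1.6, 0, 0, 0, 0]
    - [1, 0, 0, 0, 0, 0, 0]

```text
time: 8.8
tool_pos: [0.4977, 0.104, 0.1459]
tool_rot: [0.686, -0.66, -0.254, -0.17]
contact_force: [-10.3, -5.9, 6.5]
gripper_width: 0.276
```

Run:
```python
from h import *
plan(red(35),w(-.185,0,.150))
f=manip.grab_frame("wrist");cv2.imwrite("pics/w3.png",f)
```

```text
t 8.8 tcp [0.4977 0.104  0.1459] F [-10.3  -5.9   6.5] w 0.276 q [ 0.03 -0.52  2.35  0.08  0.71 -1.71]
turn deg (tool) [ 0.13 -0.05 -0.06] then shift mm (new tool) [ 2.1 -3.6  1.9]
```

View pics/w3.png

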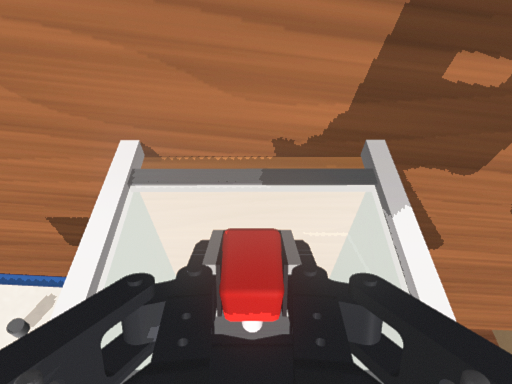

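The block is still held in the same place (rows 229–320). Force has started to rise, so press a little more to confirm the stop.

Request:
apply_moves:
  moves:
    - [1, -1.2, 1.6, 0, 0, 0, 0]
    - [1, 0, 0, 0, 0, 0, 0]
    - [1, 0, 0, 0, 0, 0, 0]

```text
time: 9.15
tool_pos: [0.4978, 0.104, 0.1458]
tool_rot: [0.686, -0.66, -0.254, -0.17]
contact_force: [-28.5, -10.0, 22.5]
gripper_width: 0.274
```

The sash is on its stop: z unchanged while the upward force rose to 22 N. Release and retreat.

Request:
apply_moves:
  moves:
    - [-1, 0, 0, 0, 0, 0, 0]
    - [-1, 0, 0, 0, 0, 0, 0]
    - [-1, 0, 0, 0, 0, 0, 0]
    - [-1, 0, 0, 0, 0, 0, 0]
    - [-1, 0, 0, 0, 0, 0, 0]
    - [-1, 0, 0, 0, 0, 0, 0]
    - [-1, 0, -10, 0, 0, 0, 0]
    - [-1, 0, -20, 0, 0, 0, 0]
    - [-1, 0, -30, 0, 0, 0, 0]
    - [-1, 0, -30, 0, 0, 0, 0]
    - [-1, 0, -30, 0, 0, 0, 0]
    - [-1, 0, -30, 0, 0, 0, 0]
    - [-1, 0, 0, 0, 0, 0, 7]
    - [-1, 0, 0, 0, 0, 0, 7]
    - [-1, 0, 0, 0, 0, 0, 7]
    - [-1, 0, 0, 0, 0, 0, 7]
    - [-1, 0, 0, 0, 0, 0, 7]

```text
time: 10.85
tool_pos: [0.4127, 0.0939, 0.2668]
tool_rot: [-0.706, 0.706, 0.043, -0.045]
contact_force: [-0.5, 1.0, 0.0]
gripper_width: 1.0
```

Run:
```python
from h import *
plan(red(0),np.array([.5,-.16,.42]))
s=manip.state();T=wristT(s);K=manip.calibration("wrist")["mtx"]
f=manip.grab_frame("wrist");np.savez("pics/w4.npz",f=f,T=T);cv2.imwrite("pics/w4.png",f)
for z in(.15,.16): print(proj(K,T,w(-.17,0,z+.015)),proj(K,T,w(-.2,0,z+.015)))
```

```text
t 10.85 tcp [0.4127 0.0939 0.2668] F [-0.5  1.   0. ] w 1.0 q [ 0.05 -0.47  2.03 -0.    1.58 -1.65]
turn deg (tool) [ 0.01 -0.12 -0.21] then shift mm (new tool) [  54.5 -153.2 -262.9]
[253.49368905 315.76089626] [253.45292766 283.14542747]
[253.55885605 323.88243705] [253.51860426 290.24041173]
```

View pics/w4.png

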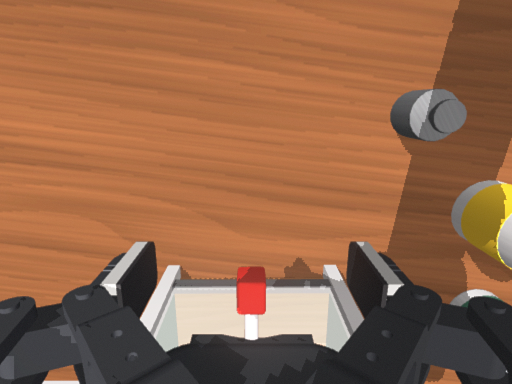

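The red block's back top edge is at row 314. I predicted 316 for fully down, so the sash is down. Moving to the gate.

Request:
apply_moves:
  moves:
    - [-1, 5, -25, -15, 0, 0, 0]
    - [-1, 6, -25, -30, 0, 0, 0]
    - [-1, 6, -25, -30, 0, 0, 0]
    - [-1, 6, -22, -38, 0, 0, 0]
    - [-1, 8, -20, -38, 0, 0, 0]
    - [-1, 8, -18, -38, 0, 0, 0]
    - [-1, 8, -18, -38, 0, 0, 0]
    - [-1, 8, 0, -36, 0, 0, 0]
    - [-1, 0, 0, 0, 0, 8.5, 0]
    - [-1, 0, 0, 0, 0, 8.5, 0]
    - [-1, 0, 0, 0, 0, 8.5, 0]
    - [-1, 0, 0, 0, 0, 8.5, 0]
    - [-1, 0, 0, 0, 0, 8.5, 0]
    - [-1, 0, 0, 0, 0, 8.5, 0]
    - [-1, 0, 0, 0, 0, 8.5, 0]
    - [-1, 0, 0, 0, 0, 8.5, 0]
    - [-1, 0, 0, 0, 0, 8.5, 0]
    - [-1, 0, 0, 0, 0, 8.5, 0]
    - [-1, 0, 0, 0, 0, 5, 0]

```text
time: 12.8
tool_pos: [0.4994, -0.1602, 0.4189]
tool_rot: [0.529, -0.529, 0.469, -0.47]
contact_force: [0.3, 0.1, -0.9]
gripper_width: 1.003
```

```bash
cat >> h.py <<'E'
def blue2(t): t=np.radians(t);return frame([0,-np.cos(t),-np.sin(t)],[0,np.sin(t),-np.cos(t)])
E
python3 - <<'E'
from h import *
Rt=blue2(25);plan(Rt,w(-.07,-.195,.215)-.12*Rt.as_matrix()[:,1])
E
```

```text
t 12.8 tcp [ 0.4994 -0.1602  0.4189] F [ 0.3  0.1 -0.9] w 1.003 q [-0.45 -0.23  1.6   0.    1.77 -0.57]
turn deg (tool) [-0.14 -0.36 25.04] then shift mm (new tool) [ 23.4  94.  146.4]
```

Request:
apply_moves:
  moves:
    - [-1, 0, 0, 0, 0, 0, 8.3]
    - [-1, 0, 0, 0, 0, -0.4, 8.4]
    - [-1, 0, 0, 0, 0, 0, 8.3]
    - [-1, 4, 0, 24, 0, 0, 0]
    - [-1, 4, 15, 25, 0, 0, 0]
    - [-1, 4, 15, 25, 0, 0, 0]
    - [-1, 4, 20, 25, 0, 0, 0]
    - [-1, 4, 22, 25, 0, 0, 0]
    - [-1, 3, 22, 22, 0, 0, 0]
    - [-1, 0, 0, 0, 0, 0, 0]
    - [-1, 0, 0, 0, 0, 0, 0]

```text
time: 13.9
tool_pos: [0.6416, -0.1222, 0.3236]
tool_rot: [0.62, -0.418, 0.57, -0.34]
contact_force: [0.6, -0.6, 0.8]
gripper_width: 1.0
```

Run:
```python
from h import *
plan(blue2(25),w(-.07,-.195,.215))
T=wristT(cur()[2]);K=manip.calibration("wrist")["mtx"]
f=manip.grab_frame("wrist");np.savez("pics/w5.npz",f=f,T=T);cv2.imwrite("pics/w5.png",cv2.resize(f,(768,576)))
for n,p in dict(top=w(-.07,-.195,.232),topfar=w(-.07,-.208,.232),topL=w(-.082,-.195,.232),topR=w(-.058,-.195,.232),yel=w(-.07,-.235,.168),red=w(-.07,-.275,.168),rA=w(-.1,-.301,.168),rB=w(-.04,-.301,.168)).items(): print(n,proj(K,T,p)*1.5)
```

```text
t 13.9 tcp [ 0.6416 -0.1222  0.3236] F [ 0.6 -0.6  0.8] w 1.0 q [-0.45  0.19  1.38  0.37  1.8  -0.53]
turn deg (tool) [ 0.11  0.27 -0.03] then shift mm (new tool) [  1.1 119.4   0.5]
top [377.3025619  283.95833975]
topfar [377.18434132 310.30201381]
topL [352.84281826 283.84695027]
topR [401.76136905 284.06972498]
yel [376.89020016 366.79669331]
red [376.5833471  434.96489564]
rA [325.16520403 480.76613921]
rB [427.58301632 481.21675438]
```

View pics/w5.png

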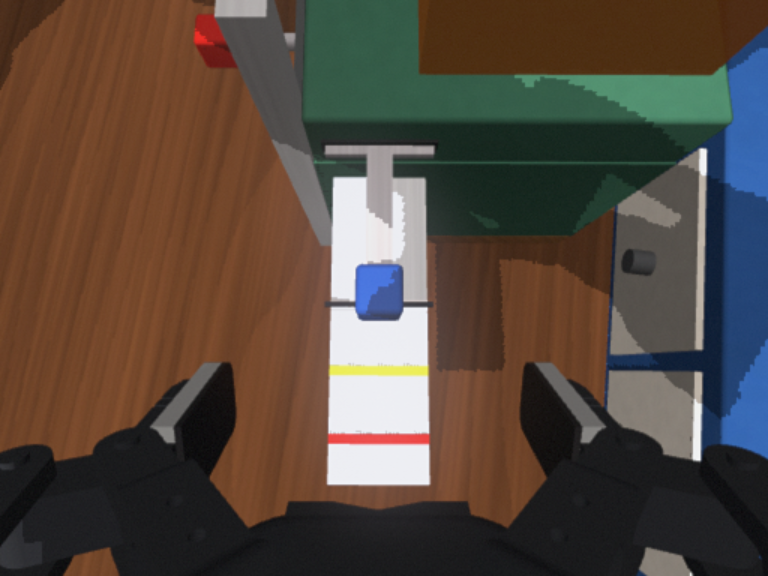

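The blue grip's top is at (379,287), the yellow mark at row 371, the red mark at 438 and the pointer bar at 304. All are within 2–3 mm of the model. Descend with small corrections.

Request:
apply_moves:
  moves:
    - [-1, 2, 20, 1.5, 0, 0, 0]
    - [-1, 0, 25, 0, 0, 0, 0]
    - [-1, 0, 25, 0, 0, 0, 0]
    - [-1, 0, 20, 0, 0, 0, 0]
    - [-1, 0, 15, 0, 0, 0, 0]
    - [-1, 0, 14, 0, 0, 0, 0]
    - [-1, 0, 0, 0, 0, 0, 0]

```text
time: 14.65
tool_pos: [0.6364, -0.0738, 0.2144]
tool_rot: [0.62, -0.418, 0.57, -0.34]
contact_force: [-0.2, 0.1, -0.6]
gripper_width: 1.003
```

Request:
apply_moves:
  moves:
    - [1, 0, 0, 0, 0, 0, 0]
    - [1, 0, 0, 0, 0, 0, 0]
    - [1, 0, 0, 0, 0, 0, 0]
    - [1, 0, 0, 0, 0, 0, 0]
    - [1, 0, 0, 0, 0, 0, 0]
    - [1, 0, 0, 0, 0, 0, 0]
    - [1, 0, 0, 0, 0, 0, 0]
    - [1, 0, 0, 0, 0, 0, 0]
    - [1, 0, 0, 0, 0, 0, 0]

```text
time: 15.55
tool_pos: [0.6361, -0.0748, 0.2165]
tool_rot: [0.62, -0.419, 0.57, -0.339]
contact_force: [-7.8, -3.1, 4.1]
gripper_width: 0.271
```

Run:
```python
from h import *
plan(blue2(25),w(-.07,-.197,.215))
T=wristT(cur()[2]);f=manip.grab_frame("wrist");np.savez("pics/w6.npz",f=f,T=T);cv2.imwrite("pics/w6.png",f)
```

```text
t 15.55 tcp [ 0.6361 -0.0748  0.2165] F [-7.8 -3.1  4.1] w 0.271 q [-0.39  0.21  1.54  0.38  1.62 -0.54]
turn deg (tool) [0.23 0.24 0.01] then shift mm (new tool) [0.8 1.3 0. ]
```

View pics/w6.png

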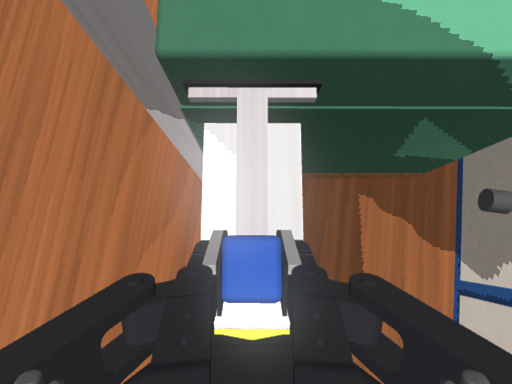

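The grip is held at 0.271 opening (23 mm). Draw about 37 mm first.

Request:
apply_moves:
  moves:
    - [1, 2.7, -1.3, 0, 0, 0, 0]
    - [1, 4.5, -2.1, 0, 0, 0, 0]
    - [1, 4.5, -2.1, 0, 0, 0, 0]
    - [1, 4.5, -2.1, 0, 0, 0, 0]
    - [1, 4.5, -2.1, 0, 0, 0, 0]
    - [1, 4.5, -2.1, 0, 0, 0, 0]
    - [1, 4.5, -2.1, 0, 0, 0, 0]
    - [1, 3.6, -1.7, 0, 0, 0, 0]
    - [1, 0, 0, 0, 0, 0, 0]
    - [1, 0, 0, 0, 0, 0, 0]
    - [1, 0, 0, 0, 0, 0, 0]

```text
time: 16.7
tool_pos: [0.6405, -0.1087, 0.2165]
tool_rot: [0.62, -0.418, 0.571, -0.337]
contact_force: [-9.1, 7.7, 4.9]
gripper_width: 0.274
```

Run:
```python
from h import *
p,Rc,s=cur();print(RD.inv().apply(p-[.6361,-.0748,.2165])*1e3,s["contact_force"])
T=wristT(s)
for n in("scene","top","wrist"):
    f=manip.grab_frame(n);np.save(f"pics/g_{n}.npy",f)
f=np.load("pics/g_scene.npy")[170:245,150:250];g=np.load("pics/g_top.npy")[125:175,240:340]
cv2.imwrite("pics/c2.png",np.vstack([cv2.resize(f,(600,450)*1,interpolation=cv2.INTER_CUBIC)[:300],cv2.resize(g,(600,300),interpolation=cv2.INTER_CUBIC)]))
```

```text
[ 8.43540600e-02 -3.42125762e+01 -6.06248157e-03] [-9.08859993  7.65709761  4.87244968]
```

View pics/c2.png

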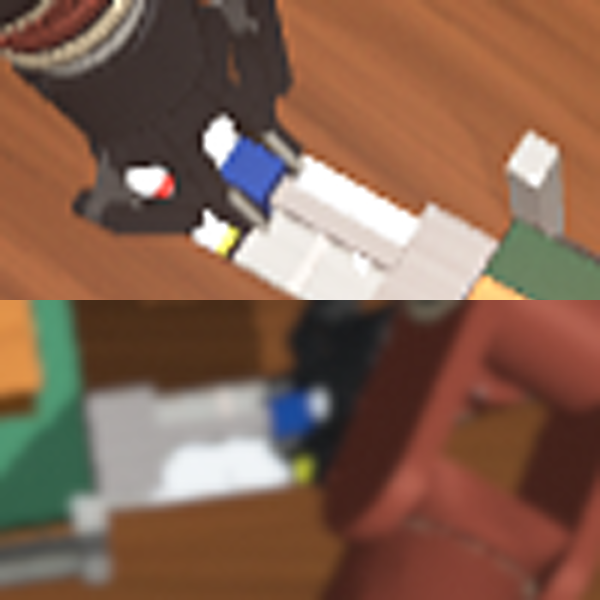

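The gate came out 34.2 mm. In the crops the blue grip is still clamped and sits just short of yellow. Draw the last ~6 mm.

Request:
apply_moves:
  moves:
    - [1, 2.8, -1.3, 0, 0, 0, 0]
    - [1, 2.7, -1.3, 0, 0, 0, 0]
    - [1, 0, 0, 0, 0, 0, 0]
    - [1, 0, 0, 0, 0, 0, 0]
    - [1, 0, 0, 0, 0, 0, 0]
    - [1, 0, 0, 0, 0, 0, 0]

```text
time: 17.45
tool_pos: [0.6412, -0.1143, 0.2165]
tool_rot: [0.621, -0.418, 0.572, -0.337]
contact_force: [-9.9, 7.7, 4.4]
gripper_width: 0.267
```

Run:
```python
from h import *
p,Rc,s=cur();print(RD.inv().apply(p-[.6361,-.0748,.2165])*1e3,RD.inv().apply(s["contact_force"]))
T=wristT(s);K=manip.calibration("wrist")["mtx"]
print("closed yel proj now",proj(K,T,w(-.07,-.237,.168)))
a=np.load("pics/w6.npz")["f"]
f=manip.grab_frame("wrist");np.savez("pics/w7.npz",f=f,T=T)
cv2.imwrite("pics/w7.png",np.hstack([cv2.resize(x[190:370,170:340],(400,424),interpolation=cv2.INTER_CUBIC) for x in(a,f)]))
for x in(a,f):
    h=cv2.inRange(cv2.cvtColor(x,cv2.COLOR_BGR2HSV),(105,150,60),(130,255,255));h[:,:200]=0;h[:,310:]=0;h[:220]=0
    v,u=np.nonzero(h);print(np.percentile(v,[1,50,99]),u.mean(),len(v))
    h=cv2.inRange(cv2.cvtColor(x,cv2.COLOR_BGR2HSV),(22,150,120),(35,255,255));h[:,:200]=0;h[:,310:]=0;h[:200]=0
    v,u=np.nonzero(h);print("yel",len(v) and (v.min(),v.max(),u.mean()))
```

```text
[ 7.44007360e-02 -3.97839541e+01 -1.91920117e-02] [-8.80180411  8.93193922  4.43408269]
closed yel proj now [250.4698509  262.21597366]
[240. 271. 299.] 252.3819064966606 3294
yel (np.int64(330), np.int64(339), np.float64(261.4712643678161))
[240.   271.   297.95] 252.3955084217093 3206
yel 0
```

View pics/w7.png

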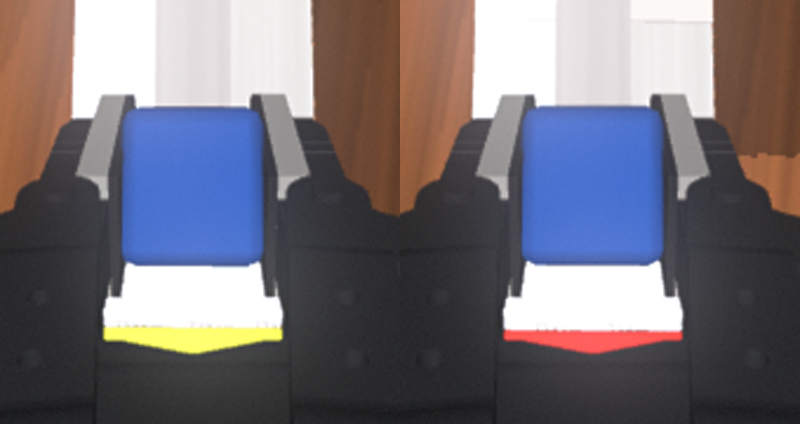

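The two crops compare closed and now. The block sits identically in the jaws, and the red mark's edge (row 331) is almost exactly where the yellow one stood (327). The marks are 40 mm apart, so the gate is about 0.5–1 mm short of half. I'll nudge it slightly and settle.

Request:
apply_moves:
  moves:
    - [1, 0.6, -0.3, 0, 0, 0, 0]
    - [1, 0, 0, 0, 0, 0, 0]
    - [1, 0, 0, 0, 0, 0, 0]
    - [1, 0, 0, 0, 0, 0, 0]
    - [1, 0, 0, 0, 0, 0, 0]
    - [1, 0, 0, 0, 0, 0, 0]
    - [1, 0, 0, 0, 0, 0, 0]
    - [1, 0, 0, 0, 0, 0, 0]

```text
time: 18.3
tool_pos: [0.6413, -0.1147, 0.2165]
tool_rot: [0.621, -0.418, 0.572, -0.337]
contact_force: [-8.8, 9.5, 4.4]
gripper_width: 0.269
```

Run:
```python
from h import *
p,Rc,s=cur();print(RD.inv().apply(p-[.6361,-.0748,.2165])*1e3,RD.inv().apply(s["contact_force"]),s["gripper_width"],abs(s["joint_vel"]).max())
f=manip.grab_frame("wrist")
for x in(np.load("pics/w6.npz")["f"],f):
    h=cv2.cvtColor(x,cv2.COLOR_BGR2HSV);r=[]
    for u in(222,230,280):
        c=h[300:345,u];k=np.nonzero((c[:,1]>100)&(c[:,2]>90))[0];r.append(300+k[0] if len(k) else None)
    print(r)
g=manip.grab_frame("scene");a=np.load("pics/scene.npy");cv2.imwrite("pics/fin.png",cv2.resize(g,(640,480)))
```

```text
[ 8.42132446e-02 -4.02711129e+01  2.37227666e-02] [-7.54005751 10.51371652  4.39886282] 0.26921534229307376 0.0008179222823984562
[np.int64(329), np.int64(300), np.int64(300)]
[np.int64(329), np.int64(300), np.int64(330)]
```

View pics/fin.png

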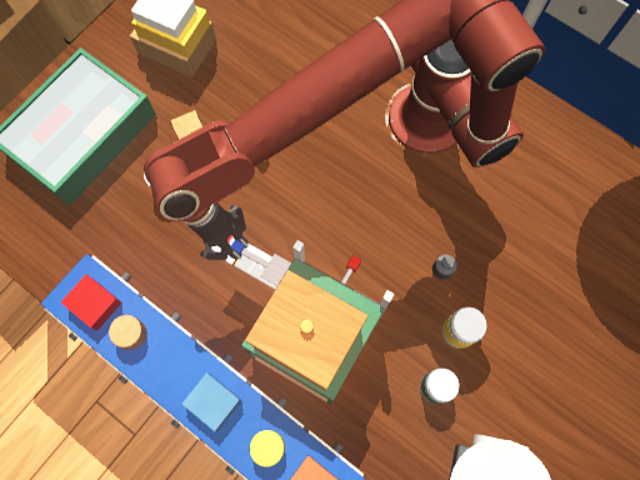

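The scene shows the gripper holding the gate, the red grip low at (354,264), and the tins and big weight at their original spots. The gate reads 40.3 mm open with about 10.5 N of spring pull, and the arm is still. Handing in.

```bash
python3 -c "
from plant import manip
print(manip.job_done())"
```

```text
the job is handed in; nothing more can be done
None
```

The dispenser is set for half flow and handed in at about 18.5 s of the 48 s allowed. The sash is fully down, and the arm is still holding the gate at half open.

- **Sash:** I gripped it by its red block and lowered it about 11 cm to its stop. At the end it stopped moving while the upward force rose to 22 N. A wrist picture afterwards matched the fully-down height to about 2 pixels.
- **Gate:** I drew it only after the sash was down, and it never went past about half. It ended 40.3 mm from closed by the arm's own position, with about 10.5 N along the gate against the 10 N expected. In the wrist picture the marks had shifted by the 40 mm between marks, to within about 1 pixel. The block did not slip in the jaws, and the arm was still.
- **Not fully checked:** The fingers hid the pointer, so half open comes from travel, force and the mark shift, not from seeing it on yellow. The tins and the dark weight stood where they began in the last picture. The mug and packet were partly hidden by the arm, and the brass weight and bowl were not visible, but the arm never went near them.
- **Disagreements:** Positions from the different cameras differed by 2–3 mm. While lowering and closing I saw sideways grip forces of about 10 N, and 28 N when pressing the sash on its stop.

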